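# Seat the sander in its stand and try its safety paddle

### The arm

A 6-joint arm with a two-finger parallel gripper is mounted at the origin on the work surface. World frame = base frame: x ahead of the robot, y to its left, z up, the work surface at z = 0. Lengths are in m, angles in rad, forces in N, time in s.
With the tool pointing down it reaches from about 0.3 to 0.75 m from the base axis. Payload 8.5 kg.
Tool frame: the origin (TCP) lies between the finger pads; the fingertips stand 22 mm ahead of it and the grasp point (between the pads) lies 3 mm ahead of it (finger_overhang is the distance from the TCP to the fingertips, in m); z points along the fingers, y is the line along which they close (so a half turn about z gives the same grasp; the last joint's range is limited). The gripper opens to 85 mm and grips with 20 to 120 N. Pads are 22 mm wide; open, the fingers measure 114 mm over their backs; the gripper's body (76 mm by 85 mm) begins 54 mm behind the grasp point. The pads swing forward as they close: fully open they stand 13 mm farther back than shut.
Start: joints at [-1.363, 0.381, 1.297, -0, 1.464, -0.215], TCP at [0.226, -0.502, 0.253] pointing down, gripper open.
Joint ranges: [-3.11, 3.11], [-0.89, 2.33], [0.22, 2.48], [-1.42, 4.56], [0.17, 2.85], [-2.88, 2.88]. Speed limits (rad/s): [2.39, 2.39, 3.14, 3.14, 3.14, 3.14].

### API

Orientations are given as a 3x3 rotation matrix whose columns are the frame's x, y, z axes.
In Python, from station import * gives the robot as it stands. The module is installed in compiled form; this text tells all that it offers.
- The arm moves only by the tool move_arm, never from a script. Its argument "increments" is a list of rows, each a list of 5 numbers: the opening, from 0 (shut) to 1 (fully open), then the shift along the tool's x, y, z in cm, then the turn about the tool's z in rad. In form: [[claw, tx, ty, tz, yaw], ...]. A call has exactly 8 rows; each row is the pose to reach, as a shift and turn from the pose commanded when the call began, along the tool's axes at that moment; what a row does not reach only later rows make up. A row lasts 1/10 s, in which the tool goes at most 50 mm and 8.59 degrees, less where a joint would pass 70% of its speed; a pose out of reach is approached as far as the arm can. A call with a gripper value outside its range is refused whole. The fingers move at their own pace and stop on an object; the grip force is fixed at half the most. Time passes only in rows, so rows that repeat a pose let the fingers close, or fill a call up. It gives the time, the measured TCP pose, the force, the opening and the grip force at its end, in the units of the state.
- read_state(): the state, without advancing time (a new reading comes with each control period).
- get_image(name): name is "side" or "top" or "wrist"; returns a dict with "img" (420x560x3 uint8, blue, green, red), "camera_matrix" (3x3 intrinsics, pixels), "extrinsics" (4x4, takes a point from world to camera coordinates). Camera axes: x right, y down, z forward; pixel columns grow to the right and rows downward; lengths in m; the calibration is good to about 2 mm. The wrist camera is an equidistant fisheye: a pixel r from the principal point sees the ray r / f radians off the axis. A picture is of the moment at which its call begins. There is no depth.
- hand_in(): hands the job in; it is judged then, once.
The state is a dict: "t": time; "q": joint angles; "dq": joint speeds; "joint_efforts": joint torques, N m; "ee_pos": TCP position; "tool_rot": TCP orientation; "contact_force": force on the tool from outside, world axes, zero at the start; "ft_torque": the same for the moment, N m; "finger_gap": finger opening in m; "grasp_force": force on a finger pad.
Only numpy, scipy, OpenCV 4.12 (cv2) and the standard library are available. Lean on these libraries where they do the work, as an engineer would, in place of code of your own. Each camera call takes 0.05 s, during which the arm holds its last target. There are 200 camera calls.

### The job

Before the air hose goes on, the hand sander's safety switch has to be tried: pick the sander up near its balance point so that it hangs level, carry it level and lower it into the bench stand (head over the front saddle, just behind the front stop, paddle on the side with the low lips), and let go. Then flip the lock-off lever right forward, squeeze the paddle fully home against the handle for about a second, and let it spring out again, leaving the sander seated with the lever forward. Leave the other things on the bench where they are.

Things in the scene. Friction and masses are not known exactly. Their poses are not given: they have to be found in the camera images.
- sander_mid (a point): hand sander (pneumatic, no hose), 200 mm long, lying on its side, 44 mm high, 0.55-0.85 kg. Point: middle of its length, on the centre line, 22 mm above its underside. x along the tool to the head, y out of the paddle side, z up. Black rubber handle x -85..+15 mm, 36 wide; aluminium neck x +15..+62; steel head x +62..+102; brass nipple x -98..-85
- sander_neck (a point): middle of the sander's aluminium neck, 41 mm ahead of sander_mid, half-way up, same axes. Neck 34 mm wide (y), 38 mm high (3 mm clear of the ground), 47 mm long (x). The heavy head puts the balance point in the neck, between 14 mm behind and 5 mm ahead of this point, different each time
- sander_head_mid (a point): middle of the heavy steel head, 82 mm ahead of sander_mid, same axes: block 40 x 40 x 44 mm. A black, red-brown-faced sanding disc 38 mm across (x -19..+19 of this point) stands out on the +y side, its outer face at y = +40 mm
- paddle_spot (a point): where to squeeze: on the outer face of the steel paddle (6 mm sheet, 22 mm high), 11 mm from its rear free end; about x -67, y +35 mm of sander_mid, half-way up. Handle's opposite face: y -18, so the pinch is 53 mm wide, 43 squeezed home. Paddle runs along the handle's +y side from its hinge (x +8, face at y +25) to x -79 (y +37). y outward
- paddle (a joint): angle of the paddle: 0 released (sprung out), 0.14 rad squeezed home against the handle. About 3 N at paddle_spot starts it and 6 N holds it home; it springs back when let go. With the lock-off lever back, the lever's foot blocks it after about 0.02 rad
- lock_tip (a point): free end of the lock-off lever, a dark steel tab standing out of the paddle's outer face: 16 mm high, 6 mm thick, round 10 mm end (point: its centre, half-way up). From sander_mid: about x -58, y +57 mm when back, x -19, y +53 when right forward. 30 mm from its pivot
- lock_pivot (a point): pivot of the lock-off lever (upright, along the sander's z), on the paddle's outer face, half-way up, at x -41, y +32 mm of sander_mid; axes as sander_mid (+x forward). The paddle's lugs here reach 5 mm further out in y; behind the pivot the paddle's face rises to y +5 mm of this point at its free end
- lock (a joint): angle of the lock-off lever: 0 leaning back towards the nipple (locked), 1.4 rad right forward towards the head (unlocked, end stop). It stays where it is left; some 1.5 N at its tip moves it, more nearer the pivot
- stand_seat (a point): grey steel stand fixed to the bench. Point: where sander_mid lies, with the same axes, once the sander is seated, 67 mm above the bench. Base plate 225 x 62 mm, 10 thick, with two saddles; nothing else stands under the neck or under the paddle's free end. x points roughly to world -y, the open low-lip side (+y) away from the robot
- stand_front (a point): front saddle, carries the head: centre of its top, 45 mm above the bench, 82 mm ahead of stand_seat, 36 mm long (x). On -y a tall cheek to 32 mm above it, on +y a low lip 8 mm high that passes under the disc, both flared outward; inner faces about y -22.5, +22.5 mm. Ahead stands a stop plate, face at x +26, top 19 mm above this point
- stand_rear (a point): rear saddle, carries the handle: centre of its top, 45 mm above the bench, 25 mm behind stand_seat, 30 mm long (x). On -y a tall cheek to 32 mm above it, on +y a low lip 8 mm high that passes under the paddle, both flared outward; inner faces about y -20.5, +20.5 mm
- oil_bottle: white plastic oil bottle, 56 mm across, 125 mm tall, origin under its foot; stands near the sander; a bystander
- wood_block: plain wooden block 70 x 45 x 40 mm, origin under its centre; lies near the sander; a bystander
- iron_wheel: rusty iron wheel with a hub, 72 mm across, 45 mm tall, origin under its centre; lies near the stand; a bystander
- jar: amber glass jar, 60 mm across, 80 mm tall, origin under its foot; stands near the stand; a bystander
- tin: closed plain steel tin, 56 mm across, 60 mm tall, origin under its centre; stands near the stand; a bystander
- brush: wooden-handled brush, 200 mm long, about 20 mm high, origin under its middle; lies in the middle of the bench, roughly along world x; a bystander
- mug: white mug, 80 mm across with a handle on its +y side, 90 mm tall, origin under its foot; stands at the back, in the middle; a bystander
- sander: the same sander as sander_mid, its origin on its underside below sander_mid, same axes
Not all that is in view belongs to the job. What is shaped like the sander but blue is not meant.

How it is judged:
By the outcome, as a careful person would: the job done as asked, in the order asked, and still so for the second after the job is handed in, with the robot touching nothing.
It also fails if it takes over 64 s, if anything falls off the work surface, if the arm or the gripper's body presses on something with over 40 N, if the wrist force passes 120 N, or if a joint passes its speed limit or range.

## Working session

There is one attempt and no reset: what is moved stays moved. The work goes in short steps, Python scripts to look and compute and a tool call to move; the robot and the scene stay as the last step left them, time stands still between calls to the robot, and variables do not carry over. Pictures are saved under pics/ and viewed, at most 10 in all, crops included, and the job is handed in when it is done.

Besides the shell and the picture viewer there is one more tool, called after ">>>" as name([rows], argument=value, ...), one row to a line, values as JSON. move_arm: Moves the arm, as the interface text tells. Its arguments: {"type":"object","properties":{"increments":{"type":"array"}},"required":["increments"]}

```bash
mkdir -p pics; cat > h.py <<'E'
from station import *
import numpy as np, cv2
def snap(n,f):
    d=get_image(n); cv2.imwrite(f'pics/{f}.png',d['img']); np.savez(f'pics/{f}.npz',K=d['camera_matrix'],E=d['extrinsics']); return d
def ray(f,u,v):
    d=np.load(f'pics/{f}.npz');K,E=d['K'],d['E']
    x=np.array([(u-K[0,2])/K[0,0],(v-K[1,2])/K[1,1],1.])
    if 'wrist' in f:
        r=np.hypot(x[0],x[1]); x=np.array([x[0]/r*np.sin(r),x[1]/r*np.sin(r),np.cos(r)]) if r>1e-9 else np.array([0,0,1.])
    R,t=E[:3,:3],E[:3,3]; return -R.T@t, R.T@x
def onz(f,u,v,z):
    c,d=ray(f,u,v); return c+d*(z-c[2])/d[2]
def proj(f,P):
    d=np.load(f'pics/{f}.npz');K,E=d['K'],d['E']; p=E[:3,:3]@np.array(P)+E[:3,3]
    if 'wrist' in f:
        r=np.hypot(p[0],p[1]); th=np.arctan2(r,p[2]); a=p[:2]/max(r,1e-9)*th
    else: a=p[:2]/p[2]
    return np.array([K[0,0]*a[0]+K[0,2],K[1,1]*a[1]+K[1,2]])
E
python3 - <<'E'
from h import *
for n in ['top','side','wrist']: 
    d=snap(n,n+'0'); c,r=ray(n+'0',280,210); print(n,c.round(3),d['camera_matrix'][0,0])
s=read_state(); print({k:np.round(v,3).tolist() for k,v in s.items()})
a=[cv2.imread(f'pics/{n}0.png') for n in ['top','side']]
cv2.imwrite('pics/a.png',cv2.resize(a[0],(800,600)))
E
```

```text
top [0.487 0.072 1.168] 442.38018349617374
side [0.311 1.086 0.996] 497.6584676116127
wrist [ 0.292 -0.471  0.374] 325.19226210127806
{'t': 0.15, 'q': [-1.363, 0.381, 1.298, -0.0, 1.464, -0.215], 'dq': [0.0, -0.001, -0.003, 0.001, -0.0, 0.0], 'joint_efforts': [0.002, -44.862, -23.134, -0.0, 0.004, -0.0], 'ee_pos': [0.226, -0.501, 0.253], 'tool_rot': [[0.912, 0.41, -0.0], [0.41, -0.912, 0.001], [0.0, -0.001, -1.0]], 'contact_force': [0.014, 0.359, 0.258], 'ft_torque': [0.027, -0.027, -0.04], 'grasp_force': 0.0, 'finger_gap': 0.085}
```

View pics/a.png

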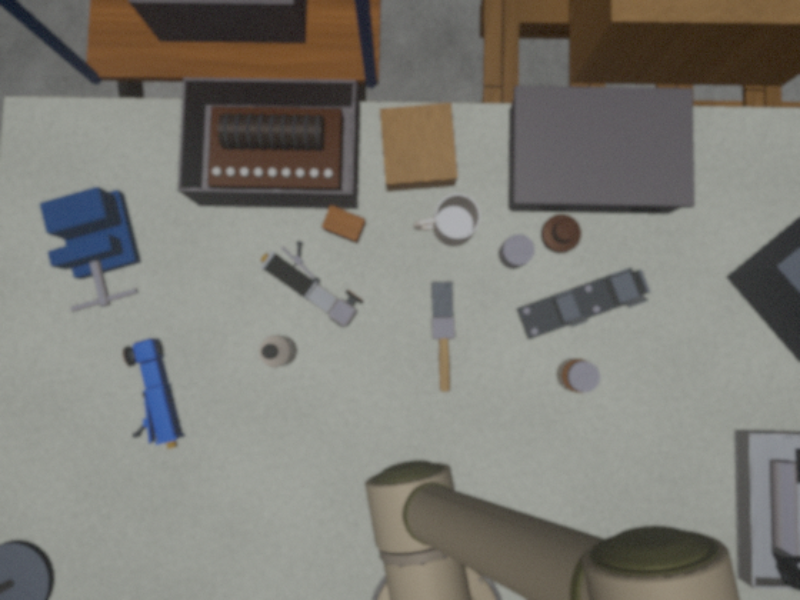

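View pics/side0.png

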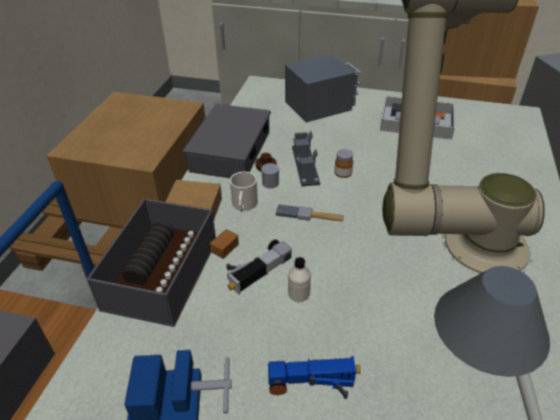

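The top view (800x600 scale) shows two candidates: the black and grey sander at about (310,288), and a blue look-alike at (158,392), which is not meant. I choose the black and grey one. The stand is at (583,302), with its front (stop) end near (640,285). Next is a close crop of both.

```bash
python3 - <<'E'
from h import *
d=cv2.imread('pics/top0.png')
a=cv2.resize(d[160:240,170:270],None,fx=7,fy=7,interpolation=cv2.INTER_CUBIC)[:290*2]
b=cv2.resize(d[180:245,355:460],None,fx=7,fy=7,interpolation=cv2.INTER_CUBIC)
cv2.imwrite('pics/c1.png',a); cv2.imwrite('pics/c2.png',b)
E
```

```text
(no output)
```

View pics/c1.png

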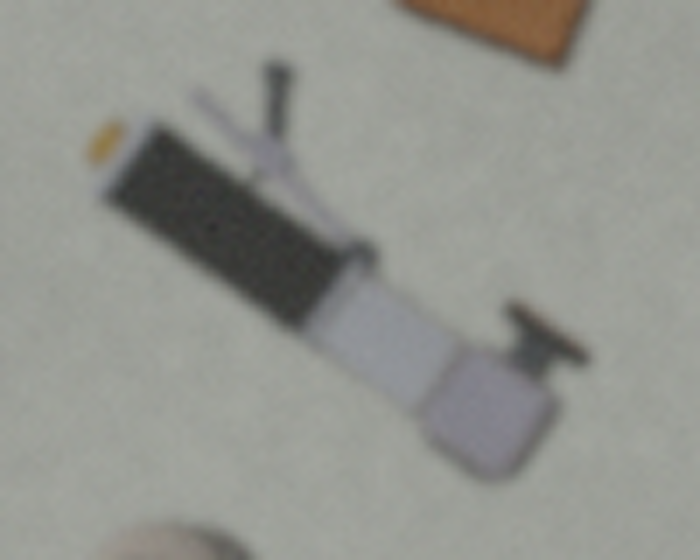

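View pics/c2.png

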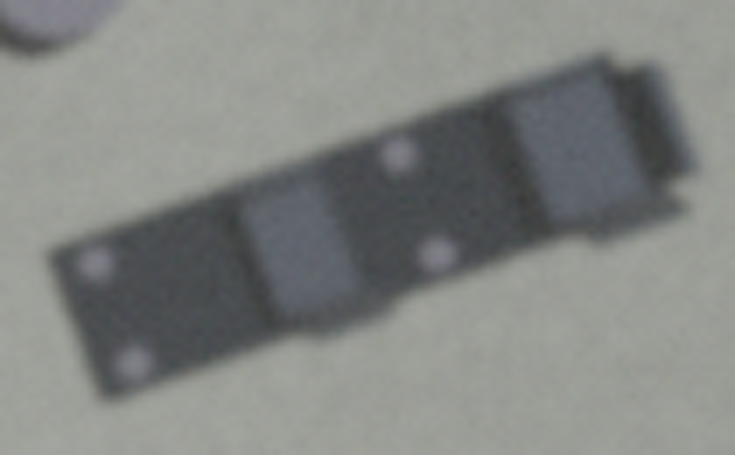

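```bash
python3 - <<'E'
from h import *
def A(u,v,z): return onz('top0',170+(u+.5)/7-.5,160+(v+.5)/7-.5,z)
def B(u,v,z): return onz('top0',355+(u+.5)/7-.5,180+(v+.5)/7-.5,z)
hd=A(488,413,.044); r=A(131,160,.04); f=A(325,290,.04)
print('head',hd,'handle r f',r,f, np.linalg.norm(f-r),np.linalg.norm(hd-f))
ax=(hd-r)[:2]; th=np.arctan2(ax[1],ax[0]); print('yaw',th, 'handleyaw',np.arctan2(*(f-r)[[1,0]]))
u=np.array([np.cos(th),np.sin(th)])
print('mid est',hd[:2]-.082*u, r[:2]+.085*u, f[:2]-.015*u)
F=B(580,148,.045);R=B(298,244,.045); d=(F-R)[:2]; th=np.arctan2(d[1],d[0]); u=d/np.linalg.norm(d)
print('stand',F,R,np.linalg.norm(d),th,'seat',F[:2]-.082*u,R[:2]+.025*u)
c=[B(*p,.01) for p in [(50,248),(108,400)]]; print('base rear mid',np.mean(c,0), np.linalg.norm(c[0]-c[1]))
E
```

```text
head [0.54282227 0.17833315 0.044     ] handle r f [0.63336612 0.31305011 0.04      ] [0.58682389 0.23984153 0.04      ] 0.08675065286635321 0.07573257593102307
yaw -2.162554011075176 handleyaw -2.137087503979888
mid est [0.58856357 0.24638999] [0.58595136 0.24250338] [0.5951912  0.25229095]
stand [ 0.59893685 -0.32254473  0.045     ] [ 0.56197263 -0.22114033  0.045     ] 0.1079314910674227 -1.2212426805297734 seat [ 0.57085361 -0.24550363] [ 0.5705346  -0.24462847]
base rear mid [ 0.53278102 -0.14919303  0.01      ] 0.060170235217916083
```

The crops confirm the black and grey sander: head at crop (488,413), handle rear at (131,160), paddle and lever on the upper-right side. In the stand crop the front saddle is at (580,148) and the rear at (298,244). I'll move above the neck.

>>> move_arm([
  [1, 60.4, -51.1, 0, -0.557],
  [1, 60.4, -51.1, 0, -0.557],
  [1, 60.4, -51.1, 0, -0.557],
  [1, 60.4, -51.1, 0, -0.557],
  [1, 60.4, -51.1, 0, -0.557],
  [1, 60.4, -51.1, 0, -0.557],
  [1, 60.4, -51.1, 0, -0.557],
  [1, 60.4, -51.1, 0, -0.557],
])

```text
t: 0.95
ee_pos: [0.3985, -0.1387, 0.2534]
tool_rot: [[0.557, 0.83, 0.0], [0.83, -0.557, -0.0], [0.0, 0.0, -1.0]]
contact_force: [-0.2, -1.0, 0.2]
finger_gap: 0.085
grasp_force: 0.0
```

```bash
cat >> h.py <<'E'
def go(P,yang=None):
    "print the row that brings TCP to P with tool y at world angle yang"
    s=read_state(); R=np.array(s['tool_rot']); p=np.array(s['ee_pos']); d=R.T@(np.array(P)-p)*100
    a=np.arctan2(R[1,1],R[0,1]); w=0 if yang is None else -(yang-a)
    print('t',round(s['t'],2),'ee',p.round(4),'yang',round(a,4),'F',np.round(s['contact_force'],1),'T',np.round(s['ft_torque'],2),'gap',round(s['finger_gap'],4),'gf',round(s['grasp_force'],1))
    print('row',d.round(2),round(w,3))
E
python3 -c "
from h import *
go([.567,.212,.2],-.59)"
```

```text
t 0.95 ee [ 0.3985 -0.1387  0.2534] yang -0.5914 F [-0.2 -1.   0.2] T [-0.   -0.01  0.01] gap 0.085 gf 0.0
row [38.51 -5.56  5.34] -0.001
```

>>> move_arm([
  [1, 38.5, -5.6, 5, 0],
  [1, 38.5, -5.6, 5, 0],
  [1, 38.5, -5.6, 5, 0],
  [1, 38.5, -5.6, 5, 0],
  [1, 38.5, -5.6, 5, 0],
  [1, 38.5, -5.6, 5, 0],
  [1, 38.5, -5.6, 5, 0],
  [1, 38.5, -5.6, 5, 0],
])

```text
t: 1.75
ee_pos: [0.5666, 0.2128, 0.2025]
tool_rot: [[0.556, 0.831, -0.001], [0.831, -0.556, -0.0], [-0.0, -0.001, -1.0]]
contact_force: [0.6, -0.6, 1.3]
finger_gap: 0.0857
grasp_force: 0.0
```

>>> move_arm([
  [1, 0, 0, 0, 0],
  [1, 0, 0, 0, 0],
  [1, 0, 0, 0, 0],
  [1, 0, 0, 0, 0],
  [1, 0, 0, 0, 0],
  [1, 0, 0, 0, 0],
  [1, 0, 0, 0, 0],
  [1, 0, 0, 0, 0],
])

```text
t: 2.55
ee_pos: [0.5662, 0.2101, 0.2034]
tool_rot: [[0.557, 0.83, 0.0], [0.83, -0.557, -0.0], [0.0, 0.0, -1.0]]
contact_force: [0.3, -0.5, -0.2]
finger_gap: 0.0856
grasp_force: 0.0
```

```bash
python3 -c "
from h import *
d=snap('wrist','wrist1'); cv2.imwrite('pics/w1.png',cv2.resize(d['img'],(800,600),interpolation=cv2.INTER_CUBIC))
go([.567,.212,.1],-.59)"
```

```text
t 2.6 ee [0.5662 0.2101 0.2034] yang -0.5911 F [-0.8  0.5 -0.1] T [ 0.    0.01 -0.04] gap 0.0856 gf 0.0
row [ 0.2  -0.03 10.34] -0.001
```

View pics/w1.png

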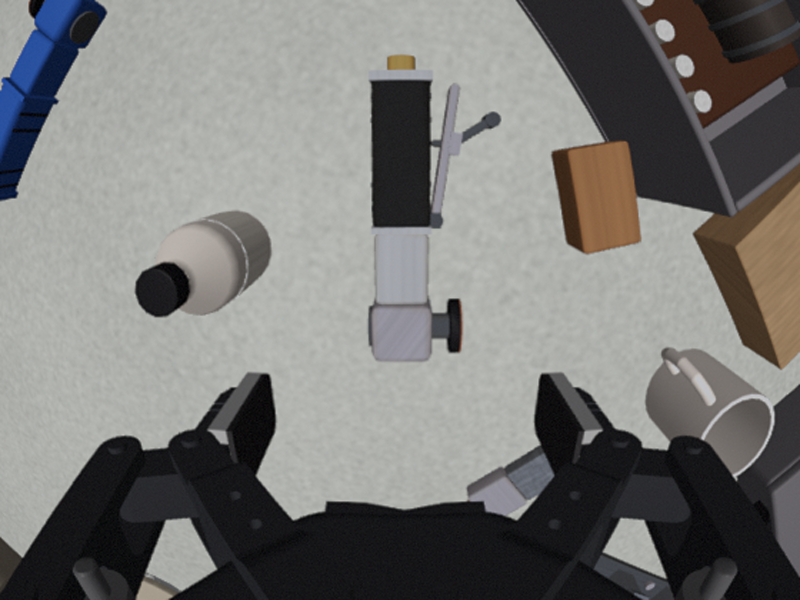

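The wrist view shows the sander upright in the picture: nipple at (401,62), neck (376-428, 233-303), head (372-432, 303-360), lever leaning back with its tip at (490,120).

```bash
python3 -c "
from h import *
W=lambda u,v,z: onz('wrist1',(u+.5)*.7-.5,(v+.5)*.7-.5,z)
s=read_state();R=np.array(s['tool_rot']);p=np.array(s['ee_pos'])
for n,a in dict(headr=(402,304,.044),headf=(402,360,.044),neckr=(402,233,.041),neckf=(402,303,.041),nl=(376,268,.041),nr=(428,268,.041),hr=(401.5,75,.04),hf=(402,230,.04),nip=(401,62,.022)).items():
  w=W(*a); print(n,w.round(4),(R.T@(w-p)*100).round(2))
r,f=W(401.3,75,.04),W(402,360,.044); print(np.arctan2(*(f-r)[[1,0]])+np.pi/2)
"
```

```text
headr [0.5566 0.1988 0.044 ] [-1.48 -0.16 15.94]
headf [0.535  0.1666 0.044 ] [-5.36 -0.16 15.94]
neckr [0.5815 0.236  0.041 ] [ 3.01 -0.17 16.24]
neckf [0.5564 0.1986 0.041 ] [-1.51 -0.16 16.24]
nl [0.5556 0.2267 0.041 ] [ 0.79 -1.79 16.24]
nr [0.5828 0.2086 0.041 ] [ 0.79  1.47 16.24]
hr [0.6356 0.3174 0.04  ] [12.78 -0.21 16.34]
hf [0.5825 0.2375 0.04  ] [ 3.18 -0.17 16.34]
nip [0.6421 0.3279 0.022 ] [14.01 -0.26 18.14]
-0.5878041429334737
```

>>> move_arm([
  [1, 1.1, -0.16, 4, 0],
  [1, 1.1, -0.16, 8, 0],
  [1, 1.1, -0.16, 12, 0],
  [1, 1.1, -0.16, 14, 0],
  [1, 1.1, -0.16, 15.5, 0],
  [1, 1.1, -0.16, 16.5, 0],
  [1, 1.1, -0.16, 17.2, 0],
  [1, 1.1, -0.16, 17.5, 0],
])

```text
t: 3.4
ee_pos: [0.571, 0.2203, 0.0281]
tool_rot: [[0.557, 0.83, 0.0], [0.83, -0.557, -0.0], [0.0, 0.0, -1.0]]
contact_force: [-0.8, 0.7, -0.0]
finger_gap: 0.0852
grasp_force: 0.0
```

>>> move_arm([
  [0.5, 0, 0, 0, 0],
  [0.3, 0, 0, 0, 0],
  [0.2, 0, 0, 0, 0],
  [0.2, 0, 0, 0, 0],
  [0.2, 0, 0, 0, 0],
  [0.2, 0, 0, 0, 0],
  [0.2, 0, 0, 0, 0],
  [0.2, 0, 0, 0, 0],
])

```text
t: 4.2
ee_pos: [0.5711, 0.2205, 0.029]
tool_rot: [[0.557, 0.83, 0.001], [0.83, -0.557, 0.0], [0.001, 0.0, -1.0]]
contact_force: [-1.7, 1.3, 6.1]
finger_gap: 0.0333
grasp_force: 62.4
```

>>> move_arm([
  [0.2, 0, 0, -0.3, 0],
  [0.2, 0, 0, -0.8, 0],
  [0.2, 0, 0, -1.5, 0],
  [0.2, 0, 0, -2.2, 0],
  [0.2, 0, 0, -3, 0],
  [0.2, 0, 0, -3, 0],
  [0.2, 0, 0, -3, 0],
  [0.2, 0, 0, -3, 0],
])

```text
t: 5.0
ee_pos: [0.5707, 0.2202, 0.058]
tool_rot: [[0.557, 0.83, -0.001], [0.83, -0.557, -0.0], [-0.0, -0.001, -1.0]]
contact_force: [-0.2, -0.5, -6.1]
finger_gap: 0.0332
grasp_force: 61.0
```

```bash
python3 -c "
from h import *
import time
d=snap('wrist','wrist2'); e=snap('side','side2')
cv2.imwrite('pics/w2.png',np.hstack([cv2.resize(d['img'][20:270,140:420],(448,400)),cv2.resize(e['img'][200:300,210:298],(352,400),interpolation=cv2.INTER_CUBIC)]))
go([.58,.2,.1],-.59)
R=np.array(read_state()['tool_rot'])
for i in range(3):
  s=read_state(); print('tool F,T',R.T@s['contact_force'],R.T@s['ft_torque'])"
```

```text
t 5.1 ee [0.5708 0.2203 0.058 ] yang -0.591 F [-0.   1.2 -6.8] T [ 0.03 -0.   -0.04] gap 0.033 gf 61.0
row [-1.17  1.89 -4.2 ] -0.001
tool F,T [ 0.94776556 -0.66533252  6.804761  ] [0.01489912 0.02370925 0.04034595]
tool F,T [ 0.94776556 -0.66533252  6.804761  ] [0.01489912 0.02370925 0.04034595]
tool F,T [ 0.94776556 -0.66533252  6.804761  ] [0.01489912 0.02370925 0.04034595]
```

View pics/w2.png

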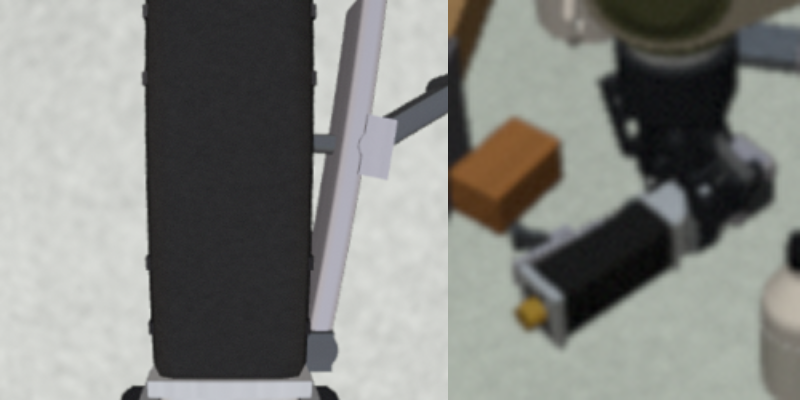

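The sander hangs level (the right half shows the handle parallel to the bench), the moment is about 0.02 N m, and the weight about 6.8 N. Next I carry it towards the stand, offset to one side so the wrist camera can see the saddles.

```bash
python3 -c "
from h import *
go([.499,-.310,.2],.3496)"
```

```text
t 5.1 ee [0.5708 0.2203 0.058 ] yang -0.591 F [-0.   1.2 -6.8] T [ 0.03 -0.   -0.04] gap 0.033 gf 61.0
row [-48.04  23.58 -14.19] -0.941
```

>>> move_arm([
  [0.2, 0, 0, -2, 0],
  [0.2, 0, 0, -5, 0],
  [0.2, -1, 0.5, -8, 0],
  [0.2, -3, 1.5, -11, 0],
  [0.2, -6, 3, -13, 0],
  [0.2, -9, 4.5, -14.2, 0],
  [0.2, -12, 6, -14.2, 0],
  [0.2, -15, 7.5, -14.2, 0],
])

```text
t: 5.9
ee_pos: [0.5492, 0.0527, 0.2006]
tool_rot: [[0.557, 0.83, 0.0], [0.83, -0.557, -0.0], [0.0, 0.0, -1.0]]
contact_force: [-0.6, -0.6, -7.6]
finger_gap: 0.0331
grasp_force: 61.7
```

>>> move_arm([
  [0.2, -3, 1.5, 0, -0.05],
  [0.2, -6, 3, 0, -0.12],
  [0.2, -9.5, 4.6, 0, -0.22],
  [0.2, -13, 6.3, 0, -0.33],
  [0.2, -16.5, 8, 0, -0.44],
  [0.2, -20, 9.7, 0, -0.55],
  [0.2, -23, 11.2, 0, -0.66],
  [0.2, -26, 12.7, 0, -0.76],
])

```text
t: 6.7
ee_pos: [0.5096, -0.2341, 0.2001]
tool_rot: [[-0.172, 0.985, -0.001], [0.985, 0.172, 0.0], [0.001, -0.0, -1.0]]
contact_force: [0.3, -0.2, -7.2]
finger_gap: 0.0332
grasp_force: 61.5
```

```bash
python3 -c "
from h import *
go([.499,-.310,.2],.3496)"
```

```text
t 6.7 ee [ 0.5096 -0.2341  0.2001] yang 0.1731 F [ 0.3 -0.2 -7.2] T [ 0.03 -0.05  0.  ] gap 0.0332 gf 61.5
row [-7.29 -2.35  0.  ] -0.177
```

>>> move_arm([
  [0.2, -2.5, -0.8, 0, -0.06],
  [0.2, -4.5, -1.5, 0, -0.12],
  [0.2, -6.3, -2.1, 0, -0.16],
  [0.2, -7.3, -2.4, 0, -0.177],
  [0.2, -7.3, -2.4, 0, -0.177],
  [0.2, -7.3, -2.4, 0, -0.177],
  [0.2, -7.3, -2.4, 0, -0.177],
  [0.2, -7.3, -2.4, 0, -0.177],
])

```text
t: 7.5
ee_pos: [0.499, -0.308, 0.2004]
tool_rot: [[-0.34, 0.941, -0.0], [0.941, 0.34, 0.0], [0.0, -0.0, -1.0]]
contact_force: [-0.1, -0.8, -7.0]
finger_gap: 0.0334
grasp_force: 61.5
```

```bash
python3 -c "
from h import *
d=snap('wrist','wrist3'); cv2.imwrite('pics/w3.png',cv2.resize(d['img'],(800,600),interpolation=cv2.INTER_CUBIC))
go([.5833,-.2796,.2],.3496)"
```

```text
t 7.55 ee [ 0.499  -0.3081  0.2004] yang 0.3466 F [-1.3 -0.1 -7.2] T [ 0.03  0.02 -0.03] gap 0.0331 gf 61.5
row [-0.18  8.89  0.04] -0.003
```

View pics/w3.png

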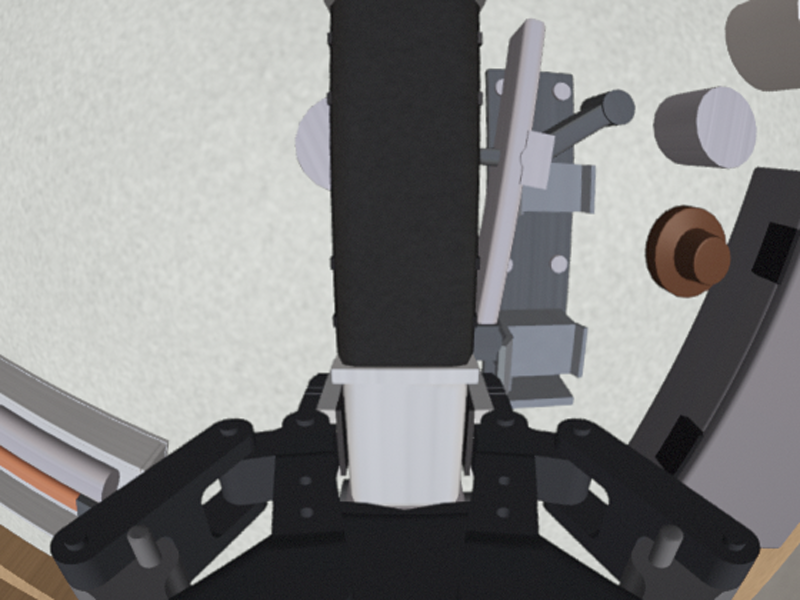

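```bash
python3 -c "
from h import *
s=read_state();R=np.array(s['tool_rot']);p=np.array(s['ee_pos'])
def W(n,u,v,z):
  w=onz('wrist3',(u+.5)*.7-.5,(v+.5)*.7-.5,z); print(n,w.round(4),(R.T@(w-p)*100).round(2)); return w
W('front rear edge',577,322,.045);W('front front',577,373,.045)
W('rear rear',582,165,.045);W('rear front',582,213,.045)
W('base rr',573,74,.01);W('base fr',570,312,.01); W('bolt',562,91,.01);W('bolt2',559,264,.01)
W('stop top near',572,377,.064);W('stop top far',574,404,.064)
W('collar rear',405,365,.211);W('collar front',405,383,.211);W('nL',345,450,.212);W('nR',465,450,.212);W('hL',332,200,.211);W('hR',479,200,.211)
# prediction of stand points from top estimate
u=np.array([.3425,-.9395]);v=np.array([.9395,.3425]);seat=np.array([.5707,-.245])
for x,y,z in [(64,22.5,45),(100,22.5,45),(-40,20.5,45),(-10,20.5,45),(-10,31,10)]:
  q=np.append(seat+u*x/1e3+v*y/1e3,z/1e3); print(x,y,proj('wrist3',q)/.7)
"
```

```text
front rear edge [ 0.6157 -0.2934  0.045 ] [-2.59 11.47 15.54]
front front [ 0.6334 -0.327   0.045 ] [-6.35 11.99 15.54]
rear rear [ 0.5762 -0.1991  0.045 ] [ 7.63 10.96 15.54]
rear front [ 0.5879 -0.2269  0.045 ] [ 4.62 11.12 15.54]
base rr [ 0.56   -0.1362  0.01  ] [14.09 11.58 19.04]
base fr [ 0.6246 -0.2951  0.01  ] [-3.04 12.25 19.04]
bolt [ 0.5568 -0.1514  0.01  ] [12.77 10.75 19.04]
bolt2 [ 0.6009 -0.2653  0.01  ] [ 0.56 11.03 19.04]
stop top near [ 0.6205 -0.3247  0.064 ] [-5.69 10.86 13.64]
stop top far [ 0.6318 -0.3422  0.064 ] [-7.72 11.32 13.64]
collar rear [ 0.4922 -0.2877  0.211 ] [ 2.15  0.05 -1.06]
collar front [ 0.494  -0.2927  0.211 ] [ 1.62  0.05 -1.06]
nL [ 0.4852 -0.3188  0.212 ] [-0.54 -1.67 -1.16]
nR [ 0.5175 -0.307   0.212 ] [-0.53  1.77 -1.16]
hL [ 0.4611 -0.2535  0.211 ] [ 6.42 -1.71 -1.06]
hR [ 0.4942 -0.2414  0.211 ] [ 6.43  1.81 -1.06]
64 22.5 [571.89132401 326.22277203]
100 22.5 [565.49327623 375.13458497]
-40 20.5 [581.16124264 166.74226176]
-10 20.5 [578.92779353 214.45920253]
-10 31 [574.96784012 209.28465926]
```

```bash
python3 -c "
from h import *
s=read_state();R=np.array(s['tool_rot']);p=np.array(s['ee_pos'])
def cen(f,u,v,h):
  g=cv2.imread('pics/'+f+'.png',0).astype(float); u0,v0=int(round(u)),int(round(v)); c=g[v0-h:v0+h+1,u0-h:u0+h+1]; w=np.clip(c-(c.min()+c.max())/2,0,None)
  yy,xx=np.mgrid[-h:h+1,-h:h+1]; return u0+(w*xx).sum()/w.sum(),v0+(w*yy).sum()/w.sum()
P=[onz('top0',*cen('top0',355+u/7,180+v/7,3),.011) for u,v in [(95,265),(398,155),(133,362),(437,255)]]
for q in P: print('top',q.round(4),(R.T@(q-p)*100).round(2))
for a,b in [(0,1),(2,3),(0,2),(1,3)]: d=P[b]-P[a]; print(np.linalg.norm(d).round(4),np.arctan2(d[1],d[0]).round(4))
Q=[onz('wrist3',*cen('wrist3',u*.7,v*.7,6),.011) for u,v in [(562,91),(559,264)]]
for q in Q: print('wrist',q.round(4),(R.T@(q-p)*100).round(2))
d=Q[1]-Q[0]; print(np.linalg.norm(d),np.arctan2(d[1],d[0]))
"
```

```text
top [ 0.5557 -0.1549  0.011 ] [12.48 10.53 18.94]
top [ 0.5991 -0.2671  0.011 ] [ 0.45 10.8  18.94]
top [ 0.5161 -0.1712  0.011 ] [12.3   6.26 18.94]
top [ 0.5606 -0.2824  0.011 ] [ 0.32  6.67 18.94]
0.1203 -1.2017
0.1198 -1.1896
0.0428 -2.7526
0.0414 -2.7643
wrist [ 0.5564 -0.1515  0.011 ] [12.78 10.71 18.94]
wrist [ 0.6002 -0.2652  0.011 ] [ 0.6  10.98 18.94]
0.12182171027887242 -1.2026669488123138
```

The wrist view shows the stand beside the held sander: front saddle lip foot at (577,322-373), rear at (582,165-213), bolts at (562,91) and (559,264). I move over the seat and down to just above the cheeks, then check.

>>> move_arm([
  [0.2, 0, 1, 0, 0],
  [0.2, 0, 3, 0, -0.01],
  [0.2, 0, 5.5, 0, -0.02],
  [0.2, 0, 7.5, 0, -0.027],
  [0.2, -0.1, 8.9, 2, -0.027],
  [0.2, -0.1, 8.9, 4.5, -0.027],
  [0.2, -0.1, 8.9, 6.5, -0.027],
  [0.2, -0.1, 8.9, 8, -0.027],
])

```text
t: 8.35
ee_pos: [0.5834, -0.2785, 0.1186]
tool_rot: [[-0.365, 0.931, -0.001], [0.931, 0.365, 0.001], [0.002, -0.001, -1.0]]
contact_force: [-0.3, 0.3, -6.8]
finger_gap: 0.0332
grasp_force: 61.5
```

```bash
python3 -c "
from h import *
d=snap('wrist','wrist4'); cv2.imwrite('pics/w4.png',cv2.resize(d['img'][0:380,150:480],(690,600*380//380),interpolation=cv2.INTER_CUBIC))
go([.5833,-.2796,.074],.374)"
```

```text
t 8.4 ee [ 0.5826 -0.2781  0.1162] yang 0.3735 F [-1.5  0.8 -9.4] T [ 0.03  0.16 -0.02] gap 0.0334 gf 61.3
row [-0.19  0.02  4.22] -0.001
```

View pics/w4.png

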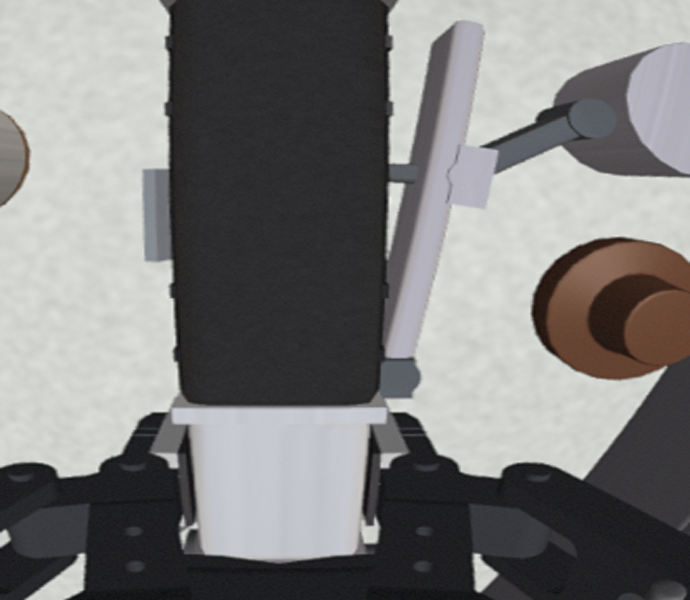

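```bash
python3 -c "
from h import *
s=read_state();R=np.array(s['tool_rot']);p=np.array(s['ee_pos'])
def W(n,u,v,z):
  w=onz('wrist4',150+u*330/690,v*380/600,z); print(n,(R.T@(w-p)*100).round(2))
W('ck rr',143,170,.077);W('ck rf',143,261,.077);W('ck in',157,215,.077);W('ck in2',168,215,.077)
zs=p[2]-.029
W('hL',170,215,zs+.04);W('hR',387,215,zs+.04);W('col',280,404,zs+.04);W('nL',198,480,zs+.041);W('nR',365,480,zs+.041)
"; grep -c . h.py
```

```text
ck rr [ 7.59 -3.15  3.97]
ck rf [ 4.64 -3.23  3.96]
ck in [ 6.13 -2.83  3.96]
ck in2 [ 6.12 -2.56  3.96]
hL [ 6.46 -1.72 -1.06]
hR [ 6.47  1.89 -1.07]
col [ 1.96  0.12 -1.09]
nL [-0.19 -1.47 -1.2 ]
nR [-0.19  1.79 -1.21]
24
```

```bash
python3 -c "
from h import *
B=lambda u,v,z: onz('top0',355+(u+.5)/7-.5,180+(v+.5)/7-.5,z)[:2]
th=-1.197;u=np.array([np.cos(th),np.sin(th)]);v=np.array([-u[1],u[0]])
c=np.mean([[.5557,-.1549],[.5991,-.2671],[.5161,-.1712],[.5606,-.2824]],0)
for n,q in dict(ckr=B(318,338,.077),ckf=B(395,303,.077),fr=B(600,243,.077),ff=B(688,208,.077),Fs=B(580,148,.045),Rs=B(298,244,.045),lip_r=B(235,185,.053),lip_f=B(505,92,.053)).items(): print(n,((q-c)@u*1e3).round(1),((q-c)@v*1e3).round(1))
go([.5833,-.2796,.074],.374)
"
```

```text
ckr -10.5 -29.0
ckf 19.2 -26.9
fr 93.9 -31.9
ff 127.2 -31.1
Fs 111.5 0.4
Rs 3.6 3.0
lip_r -11.9 30.8
lip_f 91.0 28.7
t 8.4 ee [ 0.5826 -0.2781  0.1162] yang 0.3735 F [-1.5  0.8 -9.4] T [ 0.03  0.16 -0.02] gap 0.0334 gf 61.3
row [-0.19  0.02  4.22] -0.001
```

The wrist view shows the rear cheek just left of the handle at (143-170, 170-262), matching lengthwise. For the sideways fit I read grey profiles from the earlier saddle picture and this one.

```bash
python3 -c "
from h import *
g=cv2.imread('pics/wrist3.png',0).astype(int)
s=read_state()
for nm,r0,r1,a,b in [('rear3',122,142,392,424),('front3',232,252,390,418)]: print(nm,a,g[r0:r1,a:b].mean(0).astype(int))
g=cv2.imread('pics/wrist4.png',0).astype(int); print('rear4',212,g[115:158,212:236].mean(0).astype(int)); print('front4 L?',g[280:300,200:240].mean(0).astype(int))
# stop and saddle rows along a column in wrist3
g=cv2.imread('pics/wrist3.png',0).astype(int); print('col',215,g[215:290,380:395].mean(1).astype(int))
"
```

```text
rear3 392 [139 138 138 137 137 137 137 137 138 138 139 140 140 141 131  95  88  88
  88  87  88 107 134 138 165 209 213 212 212 212 212 212]
front3 390 [139 139 139 138 138 138 138 138 138 137 130 110  91  87  88  88  95 112
 132 153 181 202 207 208 209 209 209 207]
rear4 212 [213 214 214 214 213 210 180 142 136 137 137 137 128 114 113 113 113 114
 106  65  32  32  37  39]
front4 L? [134 126 122 114 113 110 106 104  92  70  49  37  35  35  36  35  34  34
  33  31  31  35  47  59  66  70  74  79  84  93 113 133 137 138 128  83
  55  51  50  30]
col 215 [ 92  85  81  80  80  79  80  79  80  79  79  80 104 136 139 139 139 139
 139 139 139 139 139 139 139 138 139 139 138 138 138 138 139 138 138 138
 138 138 138 138 138 138 138 139 139 140 141 130 108 103  95  89  84  81
  80  79  79  80  79  80  80  79  80  93 133 138 137 136 146 180 209 209
 209 209 209]
```

```bash
python3 -c "
from h import *
p3=np.array([.499,-.3081,.2004]);R3=np.array([[-.34,.941,0],[.941,.34,0],[0,0,-1]])
s=read_state();R=np.array(s['tool_rot']);p=np.array(s['ee_pos'])
T=lambda f,u,v,z:(R.T@(onz(f,u,v,z)-p)*100).round(2)
print('rear lip foot,in,out',T('wrist3',406.5,132,.045),T('wrist3',412.8,132,.053),T('wrist3',416.3,132,.053))
print('front lip foot,in,out',T('wrist3',401,242,.045),T('wrist3',407.5,242,.053),T('wrist3',409.8,242,.053))
print('rear cheek out,in',T('wrist4',218,136,.077),T('wrist4',224.2,136,.077))
"
```

```text
rear lip foot,in,out [6.06 2.26 7.15] [6.13 2.55 6.35] [6.14 2.88 6.35]
front lip foot,in,out [-4.38  2.43  7.1 ] [-4.07  2.78  6.3 ] [-4.08  3.02  6.3 ]
rear cheek out,in [ 6.15 -3.2   3.96] [ 6.14 -2.88  3.96]
```

>>> move_arm([
  [0.2, -0.1, 0.1, 0, 0],
  [0.2, -0.1, 0.1, 0.8, 0],
  [0.2, -0.1, 0.1, 1.6, 0],
  [0.2, -0.1, 0.1, 2.3, 0],
  [0.2, -0.1, 0.1, 3, 0],
  [0.2, -0.1, 0.1, 3.4, 0],
  [0.2, -0.1, 0.1, 3.7, 0],
  [0.2, -0.1, 0.1, 3.7, 0],
])

```text
t: 9.2
ee_pos: [0.5842, -0.28, 0.0829]
tool_rot: [[-0.364, 0.931, -0.0], [0.931, 0.364, 0.0], [0.0, -0.0, -1.0]]
contact_force: [0.5, 0.2, -7.0]
finger_gap: 0.0334
grasp_force: 61.7
```

```bash
python3 -c "
from h import *
go([.5833,-.2796,.074],.374)"
```

```text
t 9.2 ee [ 0.5842 -0.28    0.0829] yang 0.3729 F [ 0.5  0.2 -7. ] T [ 0.06  0.04 -0.04] gap 0.0334 gf 61.7
row [ 0.07 -0.06  0.89] -0.001
```

>>> move_arm([
  [0.2, 0, 0, 0.3, 0],
  [0.2, 0, 0, 0.5, 0],
  [0.2, 0, 0, 0.7, 0],
  [0.2, 0, 0, 0.8, 0],
  [0.2, 0, 0, 0.85, 0],
  [0.2, 0, 0, 0.85, 0],
  [0.2, 0, 0, 0.85, 0],
  [0.2, 0, 0, 0.85, 0],
])

```text
t: 10.0
ee_pos: [0.5843, -0.2801, 0.0749]
tool_rot: [[-0.364, 0.931, 0.0], [0.931, 0.364, -0.0], [-0.0, 0.0, -1.0]]
contact_force: [0.1, -0.6, -6.7]
finger_gap: 0.0329
grasp_force: 61.7
```

```bash
python3 -c "
from h import *
go([.5833,-.2796,.074],.374)"
```

```text
t 10.0 ee [ 0.5843 -0.2801  0.0749] yang 0.373 F [ 0.1 -0.6 -6.7] T [0.06 0.13 0.01] gap 0.0329 gf 61.7
row [ 0.08 -0.07  0.09] -0.001
```

Still hanging, so I lower another millimetre or two until contact.

>>> move_arm([
  [0.2, 0, 0, 0.05, 0],
  [0.2, 0, 0, 0.1, 0],
  [0.2, 0, 0, 0.1, 0],
  [0.2, 0, 0, 0.15, 0],
  [0.2, 0, 0, 0.15, 0],
  [0.2, 0, 0, 0.15, 0],
  [0.2, 0, 0, 0.15, 0],
  [0.2, 0, 0, 0.15, 0],
])

```text
t: 10.8
ee_pos: [0.5843, -0.28, 0.0741]
tool_rot: [[-0.365, 0.931, 0.0], [0.931, 0.365, -0.0], [-0.001, 0.0, -1.0]]
contact_force: [-4.1, 2.8, 5.8]
finger_gap: 0.0335
grasp_force: 63.0
```

>>> move_arm([
  [0.2, 0, 0, -0.05, 0],
  [0.2, 0, 0, -0.05, 0],
  [0.5, 0, 0, -0.05, 0],
  [0.75, 0, 0, -0.05, 0],
  [0.75, 0, 0, -0.05, 0],
  [0.75, 0, 0, -0.05, 0],
  [0.75, 0, 0, -0.1, 0],
  [0.75, 0, 0, -0.5, 0],
])

```text
t: 11.6
ee_pos: [0.5841, -0.2799, 0.078]
tool_rot: [[-0.364, 0.931, -0.001], [0.931, 0.364, 0.001], [0.001, -0.0, -1.0]]
contact_force: [1.6, -1.3, 0.6]
finger_gap: 0.0638
grasp_force: 0.0
```

>>> move_arm([
  [0.75, 0, 0, -2, 0],
  [0.75, 0, 0, -4.5, 0],
  [0.75, 0, 0, -7.5, 0],
  [0.5, 0, 0, -9.5, 0],
  [0, 0, 0, -10, 0],
  [0, 0, 0, -10, 0],
  [0, 0, 0, -10, 0],
  [0, 0, 0, -10, 0],
])

```text
t: 12.4
ee_pos: [0.5839, -0.2798, 0.1769]
tool_rot: [[-0.364, 0.931, -0.002], [0.931, 0.364, 0.001], [0.002, -0.001, -1.0]]
contact_force: [-0.8, -0.3, 0.5]
finger_gap: 0.0001
grasp_force: 0.0
```

```bash
python3 -c "
from h import *
d=snap('wrist','wrist5'); cv2.imwrite('pics/w5.png',cv2.resize(d['img'],(800,600),interpolation=cv2.INTER_CUBIC))
go([.5833,-.2796,.074],.374)"
```

```text
t 12.45 ee [ 0.584  -0.2799  0.1771] yang 0.373 F [0.1 0.6 0. ] T [ 0.05  0.01 -0.01] gap 0.0002 gf 0.0
row [ 0.03 -0.04 10.31] -0.001
```

View pics/w5.png

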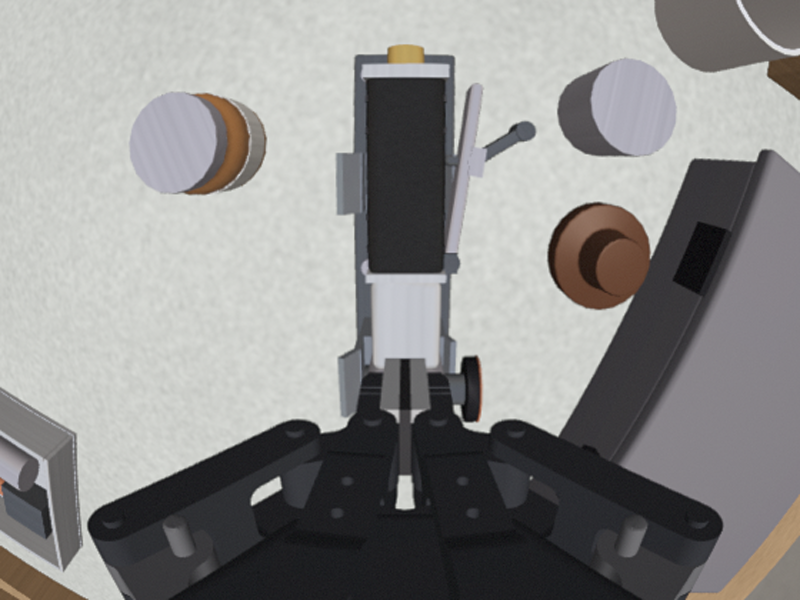

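The sander sits straight between the cheeks, with the lever back and its tip at (523,131). The tin is near the lever at (632,108), so I compute the sweep with clearance.

```bash
python3 -c "
from h import *
s=read_state();R=np.array(s['tool_rot']);p=np.array(s['ee_pos'])
def W(n,u,v,z):
  w=onz('wrist5',(u+.5)*.7-.5,(v+.5)*.7-.5,z); t=(R.T@(w-p)*100).round(2); print(n,t,'sander x,y mm',(36.8-t[0]*10).round(1),(t[1]*10-1).round(1))
W('tip',523,131,.075);W('pivot',478,162,.075);W('paddle end',476,87,.078);W('collar r',405,274,.085);W('handle L',366,170,.085);W('handle R',445,170,.085);W('nip end',406,46,.067)
W('tin c',633,108,.06);W('tin left',591,108,.06);W('tin low',633,156,.06);W('wheel hub',622,267,.045);W('wheel l',549,255,.02);W('wheel top',590,205,.02);W('tip front?',0,0,.07) if 0 else 0
W('ckin',362,182,.077)
"
```

```text
tip [ 9.04  5.71 10.22] sander x,y mm -53.6 56.1
pivot [ 7.42  3.52 10.22] sander x,y mm -37.4 34.2
paddle end [11.04  3.35  9.92] sander x,y mm -73.6 32.5
collar r [2.12 0.04 9.21] sander x,y mm 15.6 -0.6
handle L [ 7.   -1.74  9.22] sander x,y mm -33.2 -18.4
handle R [7.01 1.85 9.22] sander x,y mm -33.3 17.5
nip end [13.28  0.07 11.03] sander x,y mm -96.0 -0.3
tin c [11.03 12.46 11.71] sander x,y mm -73.5 123.6
tin left [10.72  9.89 11.72] sander x,y mm -70.4 97.9
tin low [ 8.34 12.53 11.71] sander x,y mm -46.6 124.3
wheel hub [ 1.72 13.11 13.2 ] sander x,y mm 19.6 130.1
wheel l [ 1.85  9.11 15.7 ] sander x,y mm 18.3 90.1
wheel top [ 5.14 11.69 15.7 ] sander x,y mm -14.6 115.9
ckin [ 6.42 -2.   10.02] sander x,y mm -27.4 -21.0
```

>>> move_arm([
  [0, 3, 1.6, 0, 0],
  [0, 6, 3.2, 0, 0],
  [0, 9, 4.8, 0, 0],
  [0, 11.9, 6.4, 0, 0],
  [0, 11.9, 6.4, 3, 0],
  [0, 11.9, 6.4, 6, 0],
  [0, 11.9, 6.4, 8.5, 0],
  [0, 11.9, 6.4, 9.7, 0],
])

```text
t: 13.25
ee_pos: [0.5994, -0.1454, 0.0785]
tool_rot: [[-0.364, 0.931, -0.004], [0.931, 0.364, 0.002], [0.003, -0.003, -1.0]]
contact_force: [-0.5, 0.3, -0.7]
finger_gap: -0.0001
grasp_force: 0.0
```

>>> move_arm([
  [0, -0.3, 0, 0, 0],
  [0, -0.7, 0, 0, 0],
  [0, -1.1, 0, 0, 0],
  [0, -1.5, 0, 0, 0],
  [0, -1.9, 0, 0, 0],
  [0, -2.3, 0, 0, 0],
  [0, -2.6, 0, 0, 0],
  [0, -2.8, 0, 0, 0],
])

```text
t: 14.05
ee_pos: [0.6108, -0.1724, 0.0815]
tool_rot: [[-0.364, 0.931, 0.0], [0.931, 0.364, -0.0], [-0.0, 0.0, -1.0]]
contact_force: [0.5, 1.5, 0.2]
finger_gap: -0.0001
grasp_force: 0.7
```

```bash
python3 -c "
from h import *
go([.5833,-.2796,.074],.374)"
```

```text
t 14.05 ee [ 0.6108 -0.1724  0.0815] yang 0.3728 F [0.5 1.5 0.2] T [ 0.26 -0.06  0.02] gap -0.0001 gf 0.7
row [-8.98 -6.46  0.75] -0.001
```

>>> move_arm([
  [0, -0.3, 0, 0, 0],
  [0, -0.6, 0, 0, 0],
  [0, -0.8, 0, 0, 0],
  [0, -1, 0, 0, 0],
  [0, -1.15, 0, 0, 0],
  [0, -1.3, 0, 0, 0],
  [0, -1.4, 0, 0, 0],
  [0, -1.4, 0, 0, 0],
])

```text
t: 14.85
ee_pos: [0.6157, -0.1852, 0.0813]
tool_rot: [[-0.364, 0.931, -0.0], [0.931, 0.364, -0.0], [0.0, -0.0, -1.0]]
contact_force: [-0.5, 0.7, -0.2]
finger_gap: -0.0002
grasp_force: 0.4
```

```bash
python3 -c "
from h import *
go([.5833,-.2796,.074],.374)"
```

```text
t 14.85 ee [ 0.6157 -0.1852  0.0813] yang 0.3729 F [-0.5  0.7 -0.2] T [ 0.1   0.18 -0.01] gap -0.0002 gf 0.4
row [-7.61 -6.46  0.73] -0.001
```

>>> move_arm([
  [0, -0.05, 0, 0, 0],
  [0, -0.1, 0, 0, 0],
  [0, -0.15, 0, 0, 0],
  [0, -0.2, 0, 0, 0],
  [0, -0.25, 0, 0, 0],
  [0, -0.3, 0, 0, 0],
  [0, -0.3, 0, 0, 0],
  [0, -0.3, 0, 0, 0],
])

```text
t: 15.65
ee_pos: [0.6169, -0.1879, 0.0813]
tool_rot: [[-0.364, 0.931, 0.0], [0.931, 0.364, -0.0], [-0.0, 0.0, -1.0]]
contact_force: [-0.5, 1.1, -0.0]
finger_gap: -0.0
grasp_force: 0.6
```

```bash
python3 -c "
from h import *
go([.5833,-.2796,.074],.374)
g=get_image('wrist')
np.savez('pics/wrist6.npz',K=g['camera_matrix'],E=g['extrinsics']);cv2.imwrite('pics/wrist6.png',g['img'])
s=read_state();R=np.array(s['tool_rot']);p=np.array(s['ee_pos'])
# collar edge (black->bright->neck) : profile along the sander axis, to see a slide of the sander
base=np.array([.5841,-.28])
i=cv2.cvtColor(g['img'],cv2.COLOR_BGR2GRAY).astype(int)
for x in range(8,26): 
  t=(36.8-x)/1e3; q=np.append(base+t*R[:2,0],.085); u,v=proj('wrist6',q); print(x,i[int(round(v)),int(round(u))],end='; ')
"
```

```text
t 15.65 ee [ 0.6169 -0.1879  0.0813] yang 0.373 F [-0.5  1.1 -0. ] T [ 0.12  0.13 -0.03] gap -0.0 gf 0.6
row [-7.32 -6.47  0.73] -0.001
8 47; 9 48; 10 49; 11 48; 12 44; 13 48; 14 46; 15 47; 16 48; 17 47; 18 49; 19 48; 20 47; 21 49; 22 49; 23 49; 24 46; 25 48;
```

>>> move_arm([
  [0, -0.05, 0, 0, 0],
  [0, -0.1, 0, 0, 0],
  [0, -0.15, 0, 0, 0],
  [0, -0.2, 0, 0, 0],
  [0, -0.25, 0, 0, 0],
  [0, -0.3, 0, 0, 0],
  [0, -0.3, 0, 0, 0],
  [0, -0.3, 0, 0, 0],
])

```text
t: 16.5
ee_pos: [0.618, -0.1907, 0.0813]
tool_rot: [[-0.364, 0.931, 0.0], [0.931, 0.364, -0.0], [-0.0, -0.0, -1.0]]
contact_force: [-0.3, 1.0, -0.0]
finger_gap: 0.0001
grasp_force: 0.7
```

```bash
python3 -c "
from h import *
go([.5833,-.2796,.074],.374)
snap('wrist','wrist7'); a=cv2.imread('pics/wrist6.png');b=cv2.imread('pics/wrist7.png')
# registered motion of the sander's rear end between the two pictures vs bench-fixed prediction
print([proj(f,(.584-.364*.135,-.28+.931*.135,.067)).round(1) for f in ('wrist6','wrist7')])
cv2.imwrite('pics/w7.png',np.hstack([cv2.resize(b,(800,600),interpolation=cv2.INTER_CUBIC)]))
"
```

```text
t 16.5 ee [ 0.618  -0.1907  0.0813] yang 0.373 F [-0.3  1.  -0. ] T [ 0.23  0.15 -0.1 ] gap 0.0001 gf 0.7
row [-7.02 -6.47  0.73] -0.001
[array([138.5, 146.1]), array([138.1, 139.5])]
```

View pics/w7.png

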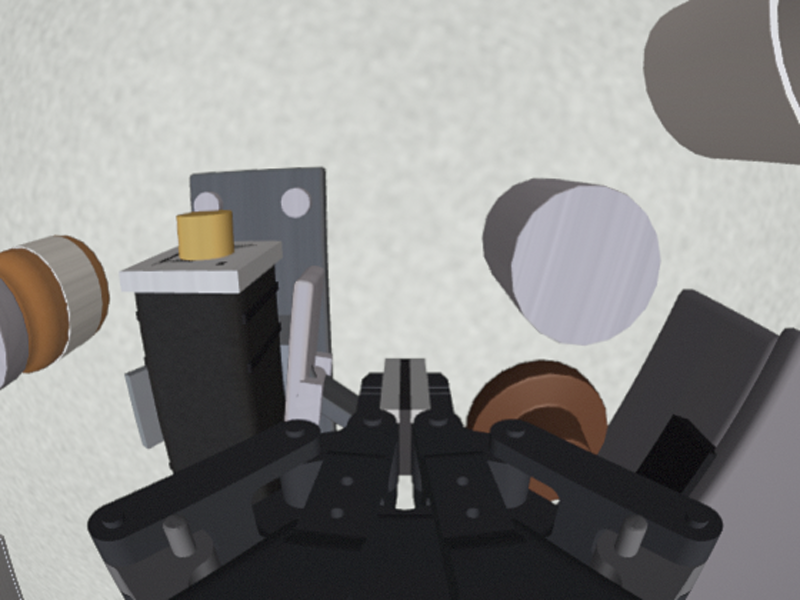

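The lever is now leaning forward behind the fingertips, about (320,360) to (360,420). I check whether the sander slid, using the brass nipple.

```bash
python3 -c "
from h import *
for f in ['wrist5','wrist6','wrist7']:
  h=cv2.cvtColor(cv2.imread(f'pics/{f}.png'),cv2.COLOR_BGR2HSV)
  m=cv2.inRange(h,(15,110,80),(30,255,255)); n,l,st,c=cv2.connectedComponentsWithStats(m)
  for k in range(1,n):
    if st[k,4]>60: print(f,st[k],c[k].round(1), 'pred nipple mid', proj(f,(.584-.364*.128,-.28+.931*.128,.067)).round(1),proj(f,(.584-.364*.1348,-.28+.931*.1348,.067)).round(1))
"
```

```text
wrist5 [271  32  26  12 285] [283.6  37.8] pred nipple mid [283.3  38.9] [283.3  29.9]
wrist5 [538  40  22  15 156] [548.8  46.7] pred nipple mid [283.3  38.9] [283.3  29.9]
wrist5 [  0 383  60  37 681] [ 21.2 405.6] pred nipple mid [283.3  38.9] [283.3  29.9]
wrist6 [ 121  154   40   35 1239] [140.5 171. ] pred nipple mid [139.6 161.5] [138.6 146.5]
wrist7 [ 124  147   40   35 1211] [143.3 164.2] pred nipple mid [139.1 154.9] [138.2 139.9]
```

>>> move_arm([
  [0, 1, 0, 0, 0],
  [0, 2.5, 0, 0, 0],
  [0, 2.5, 0, 0, 0],
  [0, 2.5, -0.5, 0, 0],
  [0, 2.5, -1, 0, 0],
  [0, 2.5, -1, 0, 0],
  [0, 2.2, -1, 0, 0],
  [0, 1.9, -1, 0, 0],
])

```text
t: 17.35
ee_pos: [0.6019, -0.177, 0.0814]
tool_rot: [[-0.364, 0.931, 0.0], [0.931, 0.364, -0.0], [-0.0, 0.0, -1.0]]
contact_force: [0.2, 0.1, -0.4]
finger_gap: 0.0002
grasp_force: 0.0
```

```bash
python3 -c "
from h import *
go([.5833,-.2796,.074],.374)
d=snap('wrist','wrist8')
for f in ['wrist8']:
  h=cv2.cvtColor(cv2.imread(f'pics/{f}.png'),cv2.COLOR_BGR2HSV)
  m=cv2.inRange(h,(15,110,80),(30,255,255)); n,l,st,c=cv2.connectedComponentsWithStats(m)
  for k in range(1,n):
    if st[k,4]>600: print(f,st[k],c[k].round(1), 'pred nipple mid', proj(f,(.584-.364*.128,-.28+.931*.128,.067)).round(1))
"
```

```text
t 17.35 ee [ 0.6019 -0.177   0.0814] yang 0.3728 F [ 0.2  0.1 -0.4] T [-0.06  0.01  0.01] gap 0.0002 gf 0.0
row [-8.87 -5.47  0.74] -0.001
wrist8 [ 148  186   39   38 1339] [166.9 204. ] pred nipple mid [162.4 194.8]
```

>>> move_arm([
  [0, -0.1, 0, 0, 0],
  [0, -0.2, 0, 0, 0],
  [0, -0.3, 0, 0, 0],
  [0, -0.4, 0, 0, 0],
  [0, -0.5, 0, 0, 0],
  [0, -0.6, 0, 0, 0],
  [0, -0.7, 0, 0, 0],
  [0, -0.7, 0, 0, 0],
])

```text
t: 18.2
ee_pos: [0.6043, -0.1832, 0.0813]
tool_rot: [[-0.364, 0.931, 0.0], [0.931, 0.364, -0.0], [-0.0, 0.0, -1.0]]
contact_force: [-0.5, -0.3, -0.4]
finger_gap: -0.0002
grasp_force: 0.0
```

>>> move_arm([
  [0, -0.05, 0, 0, 0],
  [0, -0.1, 0, 0, 0],
  [0, -0.15, 0, 0, 0],
  [0, -0.2, 0, 0, 0],
  [0, -0.25, 0, 0, 0],
  [0, -0.3, 0, 0, 0],
  [0, -0.3, 0, 0, 0],
  [0, -0.3, 0, 0, 0],
])

```text
t: 19.0
ee_pos: [0.6054, -0.1859, 0.0813]
tool_rot: [[-0.364, 0.931, -0.0], [0.931, 0.364, 0.0], [0.0, -0.0, -1.0]]
contact_force: [-0.1, -0.7, -0.1]
finger_gap: -0.0001
grasp_force: 0.0
```

>>> move_arm([
  [0, -0.05, 0, 0, 0],
  [0, -0.1, 0, 0, 0],
  [0, -0.15, 0, 0, 0],
  [0, -0.2, 0, 0, 0],
  [0, -0.25, 0, 0, 0],
  [0, -0.3, 0, 0, 0],
  [0, -0.35, 0, 0, 0],
  [0, -0.35, 0, 0, 0],
])

```text
t: 19.8
ee_pos: [0.6065, -0.1886, 0.0812]
tool_rot: [[-0.365, 0.931, -0.001], [0.931, 0.365, 0.001], [0.001, -0.0, -1.0]]
contact_force: [-2.0, 4.6, 0.3]
finger_gap: -0.0001
grasp_force: 1.9
```

```bash
python3 -c "
from h import *
go([.5833,-.2796,.074],.374)
d=snap('wrist','wrist9')
for f in ['wrist9']:
  h=cv2.cvtColor(cv2.imread(f'pics/{f}.png'),cv2.COLOR_BGR2HSV)
  m=cv2.inRange(h,(15,110,80),(30,255,255)); n,l,st,c=cv2.connectedComponentsWithStats(m)
  for k in range(1,n):
    if st[k,4]>600: print(f,st[k],c[k].round(1), 'pred nipple mid', proj(f,(.584-.364*.128,-.28+.931*.128,.067)).round(1))
"
```

```text
t 19.8 ee [ 0.6065 -0.1886  0.0812] yang 0.3732 F [-2.   4.6  0.3] T [ 0.79  0.22 -0.05] gap -0.0001 gf 1.9
row [-7.63 -5.48  0.71] -0.001
wrist9 [ 145  160   41   35 1293] [164.8 177.1] pred nipple mid [160.1 167.7]
```

Force is now 5 N against the end stop and the sander has not moved, so the lever is right forward. I back off, rise, and go to the paddle.

>>> move_arm([
  [0, 0.8, 0, 0, 0],
  [0, 1.8, 0.3, 0, 0],
  [0, 1.8, 0.3, -2, 0],
  [0.5, 1.8, 0.3, -5, 0],
  [1, 1.8, 0.3, -8, 0],
  [1, 1.8, 0.3, -8, 0],
  [1, 1.8, 0.3, -8, 0],
  [1, 1.8, 0.3, -8, 0],
])

```text
t: 20.65
ee_pos: [0.6024, -0.1708, 0.1602]
tool_rot: [[-0.365, 0.931, -0.002], [0.931, 0.365, 0.001], [0.001, -0.001, -1.0]]
contact_force: [0.3, -0.1, -0.5]
finger_gap: 0.0724
grasp_force: 0.0
```

```bash
python3 -c "
from h import *
go([.5509,-.1816,.072],.374)
snap('wrist','wrist10')
f='wrist10'
h=cv2.cvtColor(cv2.imread(f'pics/{f}.png'),cv2.COLOR_BGR2HSV)
m=cv2.inRange(h,(15,110,80),(30,255,255)); n,l,st,c=cv2.connectedComponentsWithStats(m)
for k in range(1,n):
    if st[k,4]>200: print(f,st[k],c[k].round(1), 'pred nipple mid', proj(f,(.584-.364*.128,-.28+.931*.128,.067)).round(1))
"
```

```text
t 20.65 ee [ 0.6024 -0.1708  0.1602] yang 0.3732 F [ 0.3 -0.1 -0.5] T [ 0.   -0.02  0.01] gap 0.0724 gf 0.0
row [ 0.87 -5.18  8.83] -0.001
wrist10 [537  53  23  60 261] [551.1  79. ] pred nipple mid [199.8 174.6]
wrist10 [191 169  26  24 570] [203.1 180.9] pred nipple mid [199.8 174.6]
```

>>> move_arm([
  [1, 0.9, -2, 0, 0],
  [1, 0.9, -4, 0, 0],
  [1, 0.9, -5.2, 0, 0],
  [1, 0.9, -5.2, 0.5, 0],
  [1, 0.9, -5.2, 1, 0],
  [1, 0.9, -5.2, 1, 0],
  [1, 0.9, -5.2, 1, 0],
  [1, 0.9, -5.2, 1, 0],
])

```text
t: 21.5
ee_pos: [0.5516, -0.1817, 0.1513]
tool_rot: [[-0.365, 0.931, 0.0], [0.931, 0.365, -0.0], [-0.0, 0.0, -1.0]]
contact_force: [-0.8, 1.7, 0.6]
finger_gap: 0.0856
grasp_force: 0.0
```

```bash
python3 -c "
from h import *
go([.5509,-.1816,.072],.374)
snap('wrist','wrist11')
f='wrist11'
h=cv2.cvtColor(cv2.imread(f'pics/{f}.png'),cv2.COLOR_BGR2HSV)
m=cv2.inRange(h,(15,110,80),(30,255,255)); n,l,st,c=cv2.connectedComponentsWithStats(m)
R=np.array(read_state()['tool_rot'])
for k in range(1,n):
    if st[k,4]>200: print(f,st[k],c[k].round(1), 'pred nipple mid', proj(f,(.584-.364*.128,-.28+.931*.128,.067)).round(1), (R[:2].T@((onz(f,*c[k],.069)-[.584,-.28,0])[:2])*100)[:2] )
"
```

```text
t 21.5 ee [ 0.5516 -0.1817  0.1513] yang 0.3734 F [-0.8  1.7  0.6] T [-0.05 -0.   -0.03] gap 0.0856 gf 0.0
row [ 0.04 -0.06  7.93] -0.001
wrist11 [264 183  28  26 675] [277.8 195.6] pred nipple mid [274.  189.1] [12.41341809  0.2521036 ]
```

>>> move_arm([
  [1, -0.2, 0, 2, 0],
  [1, -0.2, 0, 4, 0],
  [1, -0.2, 0, 6, 0],
  [1, -0.2, 0, 7.2, 0],
  [1, -0.2, 0, 7.9, 0],
  [1, -0.2, 0, 7.9, 0],
  [1, -0.2, 0, 7.9, 0],
  [0.75, -0.2, 0, 7.9, 0],
])

```text
t: 22.35
ee_pos: [0.5523, -0.1839, 0.0732]
tool_rot: [[-0.364, 0.931, 0.001], [0.931, 0.364, -0.001], [-0.001, 0.001, -1.0]]
contact_force: [0.5, -0.0, -0.2]
finger_gap: 0.0731
grasp_force: 0.0
```

>>> move_arm([
  [0.7, 0, 0, 0, 0],
  [0.65, 0, 0, 0, 0],
  [0.6, 0, 0, 0, 0],
  [0.55, 0, 0, 0, 0],
  [0.5, 0, 0, 0, 0],
  [0.45, 0, 0, 0, 0],
  [0.42, 0, 0, 0, 0],
  [0.42, 0, 0, 0, 0],
])

```text
t: 23.15
ee_pos: [0.5503, -0.1843, 0.0736]
tool_rot: [[-0.364, 0.931, -0.003], [0.931, 0.364, -0.001], [0.0, -0.003, -1.0]]
contact_force: [-10.8, -1.1, 16.7]
finger_gap: 0.0401
grasp_force: 59.3
```

>>> move_arm([
  [0.42, 0, 0, 0, 0],
  [0.42, 0, 0, 0, 0],
  [0.42, 0, 0, 0, 0],
  [0.42, 0, 0, 0, 0],
  [0.42, 0, 0, 0, 0],
  [0.42, 0, 0, 0, 0],
  [0.42, 0, 0, 0, 0],
  [0.42, 0, 0, 0, 0],
])

```text
t: 23.95
ee_pos: [0.5503, -0.1843, 0.0737]
tool_rot: [[-0.364, 0.931, -0.003], [0.931, 0.364, -0.001], [0.0, -0.003, -1.0]]
contact_force: [-10.8, -1.2, 16.7]
finger_gap: 0.0398
grasp_force: 59.3
```

>>> move_arm([
  [0.42, 0, 0, 0, 0],
  [0.42, 0, 0, 0, 0],
  [0.5, 0, 0, 0, 0],
  [0.6, 0, 0, 0, 0],
  [0.75, 0, 0, 0, 0],
  [0.95, 0, 0, 0, 0],
  [1, 0, 0, 0, 0],
  [1, 0, 0, 0, 0],
])

```text
t: 24.75
ee_pos: [0.5519, -0.1836, 0.0722]
tool_rot: [[-0.365, 0.931, -0.0], [0.931, 0.365, 0.0], [0.0, -0.0, -1.0]]
contact_force: [-0.4, -1.0, 0.1]
finger_gap: 0.0853
grasp_force: 0.0
```

>>> move_arm([
  [1, 0, 0, -0.5, 0],
  [1, 0, 0, -2, 0],
  [1, 0, 0, -5, 0],
  [1, 0, 0, -9, 0],
  [1, 0, 0, -11, 0],
  [1, 0, 0, -12, 0],
  [1, 0, 0, -12, 0],
  [1, 0, 0, -12, 0],
])

```text
t: 25.55
ee_pos: [0.5515, -0.1835, 0.1912]
tool_rot: [[-0.364, 0.931, -0.002], [0.931, 0.364, 0.001], [0.002, -0.001, -1.0]]
contact_force: [-0.3, -0.3, -0.2]
finger_gap: 0.0853
grasp_force: 0.0
```

```bash
python3 -c "
from h import *
go([.5840,-.28,.2],.374)
"
```

```text
t 25.55 ee [ 0.5515 -0.1835  0.1912] yang 0.373 F [-0.3 -0.3 -0.2] T [ 0.07  0.   -0.03] gap 0.0853 gf 0.0
row [-10.17  -0.49  -0.9 ] -0.001
```

>>> move_arm([
  [1, -2, -0.1, 0, 0],
  [1, -5, -0.3, 0, 0],
  [1, -8, -0.4, 0.5, 0],
  [1, -10.1, -0.5, 1.4, 0],
  [1, -10.1, -0.5, 1.4, 0],
  [1, -10.1, -0.5, 1.4, 0],
  [1, -10.1, -0.5, 1.4, 0],
  [1, -10.1, -0.5, 1.4, 0],
])

```text
t: 26.35
ee_pos: [0.584, -0.2787, 0.1786]
tool_rot: [[-0.365, 0.931, 0.0], [0.931, 0.365, 0.0], [0.0, 0.0, -1.0]]
contact_force: [-0.4, 0.3, 0.5]
finger_gap: 0.0855
grasp_force: 0.0
```

```bash
python3 - <<'E'
from h import *
go([.5840,-.2799,.177],.373)
d=snap('wrist','wrist12')
for f in ('wrist5','wrist12'):
  im=cv2.imread(f'pics/{f}.png'); h=cv2.cvtColor(im,cv2.COLOR_BGR2HSV); g=cv2.cvtColor(im,cv2.COLOR_BGR2GRAY).astype(int)
  m=cv2.inRange(h,(15,110,80),(30,255,255)); n,l,st,c=cv2.connectedComponentsWithStats(m)
  print(f,[c[k].round(1) for k in range(1,n) if st[k,4]>200 and c[k][0]<400])
  print('collar rows 183-205 at col 283',g[183:205,278:288].mean(1).astype(int))
  print('rear row 100 cols 230-350',g[98:103,244:262].mean(0).astype(int),g[98:103,305:318].mean(0).astype(int))
  # lever+paddle region coarse ascii
  for v in range(54,200,5): print(''.join('#' if x<90 else '+' if x<150 else '.' if x<190 else ' ' for x in g[v,300:390:2]))
E
```

```text
t 26.35 ee [ 0.584  -0.2787  0.1786] yang 0.3739 F [-0.4  0.3  0.5] T [-0.03  0.01 -0.05] gap 0.0855 gf 0.0
row [-0.11 -0.05  0.16] 0.001
wrist5 [array([283.6,  37.8]), array([ 21.2, 405.6])]
collar rows 183-205 at col 283 [ 44  43  43  44  43  44  42  45 104 177 200 200 199 199 199 198 198 198
 198 198 198 198]
rear row 100 cols 230-350 [206 208 209 158  98  92  93  93  93  93  94  91  69  34  34  39  41  41] [ 44  43  43  40  38  34  57  85  94  95  95  89 112]
+++++++++.                                   
#######++.     ....                          
#######++.   .#....                          
#######++.   ++....                          
######+++.   #+....                          
######+++.  ++....                           
######+++.  ++....               ..          
#######++. .#.....           ##+++++++       
#######++. ++....         .#+++#++++++       
#######+#  #+....     .#++++++#+..           
#######++ .#........+++++++.                 
#########+#+........+++.                     
########+##.........                         
########+++........               
[... 1735 characters left out ...]
          
###++##.....    .######+                     
###++##....        +######.                  
###++#+....          .########+              
###++#....             ########+             
#####+....               .+###+              
#####+....                                   
#####....                                   #
####+....                                 .##
####+....                                 ###
###+...+                                 +###
#######+                                 ####
########+                                +###
#######+.      .                         .###
....###+                  .               +##
..++###+                     ...            #
```

```bash
python3 - <<'E'
from h import *
base=np.array([.584,-.28]);X=np.array([-.3645,.9312]);Y=np.array([.9312,.3645])
def edges(f,v):
  g=cv2.cvtColor(cv2.imread(f'pics/{f}.png'),cv2.COLOR_BGR2GRAY).astype(float)
  return g[v-1:v+2].mean(0)
for f,a in (('wrist5',{80:0}),('wrist12',{80:0})):
  for v in (60,75,140,170,225,240):
    r=edges(f,v); z=.085
    t=60 if v<190 else 150
    m=np.where(r[230:340]<t)[0]+230 if v<190 else np.where(r[230:340]>t)[0]+230
    # longest run
    runs=np.split(m,np.where(np.diff(m)>1)[0]+1); k=max(runs,key=len)
    P=[onz(f,e,v,z)[:2]-base for e in (k[0]-.5,k[-1]+.5)]
    print(f,v,k[0],k[-1],'x mm',round(36.8-P[0]@X*1e3,1),'y L,R mm',[round(p@Y*1e3,1) for p in P])
E
```

```text
wrist5 60 256 311 x mm -72.6 y L,R mm [np.float64(-17.8), np.float64(18.3)]
wrist5 75 257 311 x mm -62.5 y L,R mm [np.float64(-17.1), np.float64(18.3)]
wrist5 140 257 310 x mm -19.6 y L,R mm [np.float64(-17.3), np.float64(18.0)]
wrist5 170 257 310 x mm 0.5 y L,R mm [np.float64(-17.6), np.float64(18.4)]
wrist5 225 261 307 x mm 39.2 y L,R mm [np.float64(-15.6), np.float64(17.2)]
wrist5 240 261 307 x mm 50.5 y L,R mm [np.float64(-15.8), np.float64(17.5)]
wrist12 60 249 304 x mm -73.8 y L,R mm [np.float64(-21.9), np.float64(14.5)]
wrist12 75 249 304 x mm -63.6 y L,R mm [np.float64(-21.9), np.float64(14.5)]
wrist12 140 251 304 x mm -20.3 y L,R mm [np.float64(-20.8), np.float64(14.8)]
wrist12 170 252 304 x mm -0.0 y L,R mm [np.float64(-20.4), np.float64(15.1)]
wrist12 225 257 302 x mm 39.0 y L,R mm [np.float64(-17.8), np.float64(14.5)]
wrist12 240 257 302 x mm 50.4 y L,R mm [np.float64(-18.1), np.float64(14.8)]
```

The picture data show the lever forward and the paddle sprung out. The squeeze pushed the sander about 3-4 mm against the tall cheek. I recentre it by gripping the neck once at the original release pose.

```bash
python3 -c "
from h import *
go([.5848,-.2797,.0755],.374)"
```

```text
t 26.4 ee [ 0.584  -0.2788  0.1787] yang 0.3738 F [-0.5  0.1 -0.1] T [-0.05  0.01  0.03] gap 0.0853 gf 0.0
row [-0.11  0.04 10.32] -0.0
```

>>> move_arm([
  [0.85, -0.1, 0.05, 2, 0],
  [0.85, -0.1, 0.05, 4.5, 0],
  [0.85, -0.1, 0.05, 7, 0],
  [0.85, -0.1, 0.05, 9, 0],
  [0.85, -0.1, 0.05, 10, 0],
  [0.85, -0.1, 0.05, 10.3, 0],
  [0.85, -0.1, 0.05, 10.3, 0],
  [0.8, -0.1, 0.05, 10.3, 0],
])

```text
t: 27.2
ee_pos: [0.5853, -0.2806, 0.0765]
tool_rot: [[-0.365, 0.931, 0.002], [0.931, 0.365, -0.001], [-0.002, 0.001, -1.0]]
contact_force: [0.3, 0.1, 0.9]
finger_gap: 0.0683
grasp_force: 0.0
```

>>> move_arm([
  [0.7, 0, 0, 0, 0],
  [0.6, 0, 0, 0, 0],
  [0.5, 0, 0, 0, 0],
  [0.45, 0, 0, 0, 0],
  [0.4, 0, 0, 0, 0],
  [0.37, 0, 0, 0, 0],
  [0.36, 0, 0, 0, 0],
  [0.36, 0, 0, 0, 0],
])

```text
t: 28.0
ee_pos: [0.5842, -0.2807, 0.0759]
tool_rot: [[-0.364, 0.931, -0.001], [0.931, 0.364, -0.001], [-0.0, -0.001, -1.0]]
contact_force: [-5.7, -1.0, 4.8]
finger_gap: 0.0328
grasp_force: 61.6
```

```bash
python3 -c "
from h import *
go([.5848,-.2797,.0755],.374)"
```

```text
t 28.0 ee [ 0.5842 -0.2807  0.0759] yang 0.3728 F [-5.7 -1.   4.8] T [-0.18  1.01 -0.02] gap 0.0328 gf 61.6
row [0.07 0.09 0.04] -0.001
```

>>> move_arm([
  [0.3, 0, 0, -0.2, 0],
  [0.3, 0, 0, -0.4, 0],
  [0.3, 0, 0, -0.5, 0],
  [0.3, 0, 0, -0.5, 0],
  [0.3, 0, 0, -0.4, 0],
  [0.3, 0, 0, -0.2, 0],
  [0.3, 0, 0, -0.05, 0],
  [0.3, 0, 0, -0.05, 0],
])

```text
t: 28.8
ee_pos: [0.5848, -0.2803, 0.0759]
tool_rot: [[-0.364, 0.931, -0.0], [0.931, 0.364, 0.0], [0.0, -0.0, -1.0]]
contact_force: [-0.4, 0.3, -5.0]
finger_gap: 0.0335
grasp_force: 60.2
```

```bash
python3 -c "
from h import *
go([.5848,-.2797,.0755],.374)"
```

```text
t 28.8 ee [ 0.5848 -0.2803  0.0759] yang 0.3731 F [-0.4  0.3 -5. ] T [0.17 0.27 0.03] gap 0.0335 gf 60.2
row [0.05 0.02 0.04] -0.001
```

Almost no sideways load now, and the sander is just about resting. I lower until contact, release and rise.

>>> move_arm([
  [0.3, 0, 0, 0.05, 0],
  [0.3, 0, 0, 0.05, 0],
  [0.3, 0, 0, 0.05, 0],
  [0.45, 0, 0, 0.05, 0],
  [0.6, 0, 0, 0.05, 0],
  [0.8, 0, 0, 0.05, 0],
  [0.8, 0, 0, 0.05, 0],
  [0.8, 0, 0, 0.05, 0],
])

```text
t: 29.6
ee_pos: [0.585, -0.2805, 0.0754]
tool_rot: [[-0.364, 0.931, 0.0], [0.931, 0.364, -0.0], [-0.0, 0.0, -1.0]]
contact_force: [0.0, -0.5, 1.1]
finger_gap: 0.0686
grasp_force: 0.0
```

>>> move_arm([
  [0.8, 0, 0, -0.5, 0],
  [0.8, 0, 0, -2.5, 0],
  [0.8, 0, 0, -5.5, 0],
  [0.8, 0, 0, -8.5, 0],
  [0.8, 0, 0, -10.3, 0],
  [0.8, 0, 0, -10.3, 0],
  [0.8, 0, 0, -10.3, 0],
  [0.8, 0, 0, -10.3, 0],
])

```text
t: 30.4
ee_pos: [0.5845, -0.2801, 0.1769]
tool_rot: [[-0.364, 0.931, -0.002], [0.931, 0.364, 0.001], [0.002, -0.001, -1.0]]
contact_force: [-0.4, -0.2, -0.3]
finger_gap: 0.0688
grasp_force: 0.0
```

```bash
python3 - <<'E'
from h import *
go([.584,-.28,.177],.374); f='wrist13'; snap('wrist',f)
base=np.array([.584,-.28]);X=np.array([-.3645,.9312]);Y=np.array([.9312,.3645])
g=cv2.cvtColor(cv2.imread(f'pics/{f}.png'),cv2.COLOR_BGR2GRAY).astype(float)
for v in (60,75,140,170,225,240):
    r=g[v-1:v+2].mean(0)[230:340]; m=np.where(r<60)[0]+230 if v<190 else np.where(r>150)[0]+230
    k=max(np.split(m,np.where(np.diff(m)>1)[0]+1),key=len)
    P=[onz(f,e,v,.085)[:2]-base for e in (k[0]-.5,k[-1]+.5)]
    print(v,'x',round(36.8-P[0]@X*1e3,1),[round(p@Y*1e3,1) for p in P])
c=g[170:215,278:288].mean(1); v=170+np.argmax(np.diff(c))+.5; print('collar x',36.8-(onz(f,283,v,.085)[:2]-base)@X*1e3)
for v in range(54,200,6): print(''.join('#' if x<90 else '+' if x<150 else '.' if x<190 else ' ' for x in g[v,300:390:2]))
E
```

```text
t 30.4 ee [ 0.5845 -0.2801  0.1769] yang 0.373 F [-0.4 -0.2 -0.3] T [-0.03 -0.01 -0.03] gap 0.0688 gf 0.0
row [ 0.02 -0.04 -0.01] -0.001
60 x -72.2 [np.float64(-16.7), np.float64(19.4)]
75 x -62.1 [np.float64(-16.7), np.float64(19.4)]
140 x -19.1 [np.float64(-16.2), np.float64(19.2)]
170 x 0.9 [np.float64(-16.5), np.float64(18.8)]
225 x 39.7 [np.float64(-15.1), np.float64(17.7)]
240 x 50.9 [np.float64(-15.3), np.float64(17.2)]
collar x 15.671315700952604
##++++++#.                                   
#########.     .....                         
#########    .#+....                         
#######+#.   ++....                          
########+    #+....                          
########+   +#....                           
#########  .#+....                           
#######++  +#....                            
#######++  #+....                            
########+++#.........                        
########++#+..+.....                         
########++#.........+++                      
########+#+....   .##+++++                   
########+#.....      .##+++++                
#########+....           ###++##++           
#########.....            ###+#####          
########+....                 .++.           
########....                                 
#######+....                               +#
#######....                               +##
######+....                               ###
##########+                              .###
#######+###.                              ###
......++..                                 ##
....++++                                    +
```

```bash
python3 - <<'E'
from h import *
base=np.array([.584,-.28]);X=np.array([-.3645,.9312]);Y=np.array([.9312,.3645])
g=cv2.cvtColor(cv2.imread('pics/wrist13.png'),cv2.COLOR_BGR2GRAY)
m=(g[110:156,336:385]<130).astype(np.uint8); n,l,st,c=cv2.connectedComponentsWithStats(m); k=1+np.argmax(st[1:,4]); ys,xs=np.where(l==k); ys+=110; xs+=336
d,ax,_,_=cv2.fitLine(np.c_[xs,ys].astype(np.float32),cv2.DIST_L2,0,.01,.01).ravel()[:4],0,0,0
P=[(36.8-(q:=onz('wrist13',d[2]+s*d[0],d[3]+s*d[1],.075)[:2]-base)@X*1e3, q@Y*1e3) for s in (-10,10)]
print(P,'lever angle deg (want ~44)',np.degrees(np.arctan2(P[1][1]-P[0][1],P[1][0]-P[0][0])), 'tip',xs.max(),ys.max())
E
```

```text
[(np.float64(-27.13075466862783), np.float64(43.7931830649377)), (np.float64(-17.556802487911483), np.float64(54.18657882272794))] lever angle deg (want ~44) 47.35005304364707 tip 369 150
```

```bash
python3 -c "
from station import *
print(hand_in())"
```

```text
the job is handed in; nothing more can be done
None
```

The sander sits in the stand, centred between the cheeks. The lock-off lever is right forward, and the paddle was squeezed fully home for over a second and sprang out again. The squeeze pushed the sander 3–4 mm sideways, so I regripped it afterwards, lifted it about 5 mm and set it down centred before handing in at about 30 s.

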